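# Load the vacuum nest and set its needle valve

### The job

Gently set the core carrier (the plate with the upright grip fin) on the two rails of the sloped vacuum nest, lying flat, centred on the lip and resting against it. Only then open the needle valve beside it, turning its bar handle anticlockwise until the narrow pointer end lines up with the set-point tab on the dial. Do not shift the tab, and leave everything else on the bench where it is.

Things in the scene. Friction and masses are not known exactly. Their poses are not given: they have to be found in the camera images.
- carrier: core carrier, flat on the bench at the left: aluminium plate 80 (x) x 110 (y) x 8 mm with an upright grip fin in its middle, 12 mm thick (x), 60 long (y), top 53 mm above the underside; black cores beside the fin reach 18 mm above the underside. About 0.3 kg. Origin: centre of the underside, z up. Fits the nest either way round. The other plate like it has no fin
- plain_plate: bystander: plate 80 x 110 x 8 mm with cores up to 18 mm high and no fin, flat on the bench; leave it. Origin: centre of the underside
- station: vacuum console, fixed: foot 150 (x) x 310 (y) mm; its grey panel slopes 20 degrees (0.35 rad) down towards the robot, mid-face 85 mm above the bench. Origin: centre of its foot, z up, x away from the robot. Nest on its left (+y) half, valve on its right (-y), 170 mm apart
- nest_seat (a point): where the centre of the carrier's underside lies when home. Tilted frame: x up the slope, y left, z out of the panel. z = 0 is the top of the two rails (along x, 84 x 8 mm, at y = +-35, 14 mm above the panel). At the low end the lip, 110 mm long in y, 8 thick, rises 10 mm above the rails; its stopping face is at x = -40 mm. Push the carrier to it: it may not slide down by itself
- valve_axis (a point): fixed point on the valve's turning axis at half the bar handle's height, 56 mm off the panel. Tilted frame: x up the slope, y left, z out of the panel along the turning axis. The flat dial, 116 mm across, lies 36 mm below it along z; only a 10 mm stem is under the bar
- valve_tip (a point): tip of the valve handle's pointer, 45 mm from the axis. The handle is a steel bar 12 mm wide and 18 mm high (+-9 mm about valve_axis), reaching 28 mm from the axis on the pointer side, 30 mm on the blunt side; past 28 mm the pointer narrows to 8 mm
- valve (a joint): turn of the valve handle, rad: 0 = shut (pointer straight down the slope, -x of valve_axis), growing anticlockwise seen from above the dial as it opens; range 0 to 5.0. Stays where it is left; friction about 0.06 N m. Needs more turn than one grasp gives
- set_mark (a point): point on the pointer's circle (45 mm from the axis, at pointer height) over the radial line of the set-point tab. The tab is a small dark steel block 5 mm wide, 10 mm high on the dial's rim, 47 to 64 mm from the axis, top 26 mm below valve_axis; it shifts if pushed hard. It stands 2.2 to 3.8 rad anticlockwise from shut
- cup: bystander: the white cup, 68 mm wide, 70 mm high; leave it
- core_a: bystander: a loose black round core, 26 mm wide, 16 mm high; leave it
- core_b: bystander: a loose black round core, 26 mm wide, 16 mm high; leave it
- bottle: bystander: the white bottle, 56 mm wide, 110 mm high; leave it
- jar: bystander: the jar, 68 mm wide, 70 mm high; leave it
- brush: bystander: the brush lying on the bench; leave it
There are look-alikes about, which are no part of the job. What is shaped like the carrier but yellow is not meant.

How it is judged:
By the outcome, as a careful person would: the job done as asked, in the order asked, and still so for the second after the job is handed in, with the robot touching nothing.
It also fails if it takes over 67 s, if anything falls off the work surface, if the arm or the gripper's body presses on something with over 40 N, if the wrist force passes 120 N, or if a joint passes its speed limit or range.

### The arm

A 6-joint arm with a two-finger parallel gripper is mounted at the origin on the work surface. World frame = base frame: x ahead of the robot, y to its left, z up, the work surface at z = 0. Lengths are in m, angles in rad, forces in N, time in s.
With the tool pointing down it reaches from about 0.4 to 0.925 m from the base axis. Payload 12.5 kg.
Tool frame: the origin (TCP) lies midway between the tips of the shut fingers; the grasp point (between the pads) lies 19 mm behind it; y points along the fingers, x is the direction in which the jaws open and shut, and the axes are right-handed (so a half turn about y gives the same grasp; the last joint's range is limited). The gripper opens to 95 mm and grips with 3 to 60 N. Pads are 20 mm wide; open, the fingers measure 119 mm over their backs; the gripper's body (75 mm by 180 mm) begins 59 mm behind the grasp point.
Start: joints at [-1.329, 0.491, 1.559, -0, 1.092, -0.106], TCP at [0.213, -0.588, 0.215] pointing down, gripper open.
Joint ranges: [-3.1, 3.1], [-0.84, 2.19], [0.05, 2.79], [-1.13, 4.28], [0.06, 2.93], [-2.69, 2.69]. Speed limits (rad/s): [2.22, 2.22, 2.79, 3.14, 3.14, 3.14].

### API

Orientations are given as a unit quaternion [x, y, z, w].
In Python, from rig import bot, read_camera, calibration gives the robot as it stands. The module is installed in compiled form; this text tells all that it offers.
- The arm moves only by the shell command python3 -m jog 'ROWS' [FORCE]. ROWS is JSON, a list of rows, each a list of 7 numbers: the shift along the tool's x, y, z in m, then the turn, a rotation vector about the tool's x, y, z in degrees, then the closure in counts, from 0 (fully open) to 255 (shut). A call has 1 to 8 rows; each row shifts and turns the commanded pose from where the row before left it, along the tool's axes as they then stand; what a row does not reach is not made up. A row lasts 1/12 s, in which the tool goes at most 41.7 mm and 7.16 degrees, less where a joint would pass 70% of its speed; a pose out of reach is approached as far as the arm can. A call is refused whole if a number of a shift passes 0.0417 or a number of a turn 7.16, either way. A call with a gripper value outside its range is refused whole. The fingers move at their own pace and stop on an object; FORCE is the grip in N (left out, the last holds). Time passes only in rows, so rows that do not move let the fingers close. It gives the time, the measured TCP pose, the force and the opening at its end, in the units of the state.
- bot.get_obs(): the state, without advancing time (a new reading comes with each control period).
- read_camera(name): name is "side" or "top" or "wrist"; returns the picture (400x640x3 uint8, red, green, blue); there is no depth.
- calibration(name): a dict with "vfov" (degrees; the focal length in pixels is half the picture's height over the tangent of half this angle, whatever the lens; pixels are square), "cx", "cy" (the principal point, pixels), "k1" (the pictures are not rectified: a ray, as slopes to the right and down, at radius r is drawn at 1 + k1 r^2 times it, then the intrinsics apply), "rvec" (rotation vector, rad) and "tvec" (3), from world to camera coordinates, as OpenCV has them. Camera axes: x right, y down, z forward; pixel columns grow to the right and rows downward; lengths in m; the calibration is good to about 2 mm. A picture is of the moment at which its call begins: read the wrist's pose just before it. calibration takes no time and is no camera call; for the wrist camera it gives the pose at the moment of the call.
- bot.finish_job(): hands the job in, once; it reports no verdict.
The state is a dict: "t": time; "q": joint angles; "qd": joint speeds; "joint_efforts": joint torques, N m; "tcp_pos": TCP position; "eef_rot": TCP orientation; "contact_force": force on the tool from outside, world axes, zero at the start; "wrist_torque": the same for the moment, N m; "grip_width": opening from 0.0 (shut) to 1.0 (fully open).
Only numpy, scipy, OpenCV 4.12 (cv2) and the standard library are available. Lean on these libraries where they do the work, as an engineer would, in place of code of your own. Each camera call takes 0.05 s, during which the arm holds its last target. There are 200 camera calls.

## Working session

There is one attempt and no reset: what is moved stays moved. The work goes in short steps, Python scripts to look and compute and a shell command to move; the robot and the scene stay as the last step left them, time stands still between calls to the robot, and variables do not carry over. Pictures are saved under pics/ and viewed, about 8 in all and at most 12, crops included, and the job is handed in when it is done.

```bash
mkdir -p pics
cat > h.py <<'E'
import numpy as np, cv2
from scipy.spatial.transform import Rotation as R
from rig import bot, read_camera, calibration
def snap(n,f):
    c=calibration(n); im=read_camera(n); cv2.imwrite(f,im[:,:,::-1]); np.save(f+'.npy',np.array([c],dtype=object),allow_pickle=True); return im,c
def ray(c,u,v):
    f=200/np.tan(np.radians(c['vfov'])/2); d=np.array([(u-c['cx'])/f,(v-c['cy'])/f]); s=d.copy()
    for _ in range(30): s=d/(1+c['k1']*(s@s))
    M=R.from_rotvec(np.ravel(c['rvec'])).as_matrix(); t=np.ravel(c['tvec'])
    return -M.T@t, M.T@np.r_[s,1]
def onz(c,u,v,z): 
    o,d=ray(c,u,v); return o+d*(z-o[2])/d[2]
def onplane(c,u,v,p,n):
    o,d=ray(c,u,v); return o+d*((p-o)@n)/(d@n)
def proj(c,P):
    f=200/np.tan(np.radians(c['vfov'])/2); M=R.from_rotvec(np.ravel(c['rvec'])).as_matrix()
    q=M@np.array(P)+np.ravel(c['tvec']); s=q[:2]/q[2]; s=s*(1+c['k1']*(s@s)); return f*s+[c['cx'],c['cy']]
def load(f): return np.load(f+'.npy',allow_pickle=True)[0]
E
python3 - <<'E'
from h import *
for n in('top','side'):
    im,c=snap(n,f'pics/{n}0.png'); print(n,c['vfov'],c['k1'],ray(c,320,200))
o=bot.get_obs(); print(o['t'],o['eef_rot'],o['tcp_pos'],o['contact_force'])
E
```

```text
top 54.06482129779979 -0.07468237051142047 (array([0.34538404, 0.05382676, 1.20191561]), array([ 0.16378509, -0.01778929, -0.98650419]))
side 49.413484997161675 -0.12196108243311661 (array([-0.05915072,  0.73480995,  0.90048685]), array([ 0.47438371, -0.56984265, -0.6710945 ]))
0.1 [-0.57875966  0.40620331 -0.40568323  0.57918672] [ 0.21297958 -0.58736832  0.21413377] [-0.36599988 -0.58467188 -0.07120614]
```

View pics/top0.png

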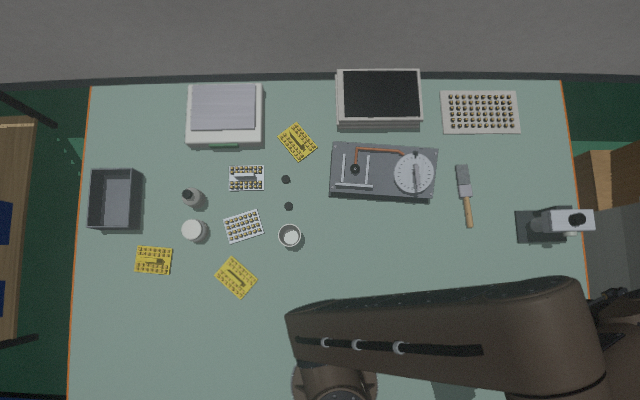

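View pics/side0.png

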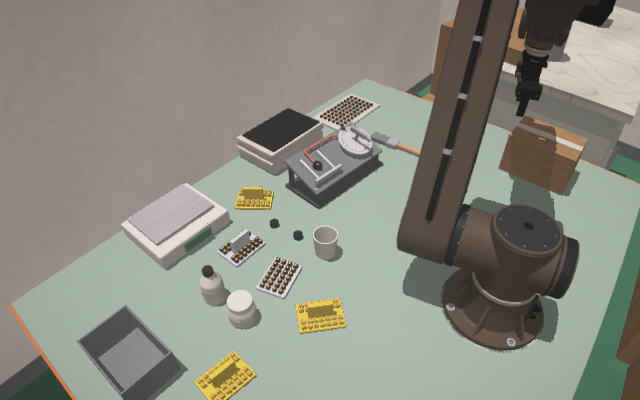

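The top view shows the finned carrier at about (246,178), the plain plate at (243,227), and the station at (383,171) with the nest on the left and the dial at (414,173). The side view agrees: carrier at (241,246), dial at (355,140). Next, a zoom.

Run:
```python
from h import *
im=cv2.imread('pics/top0.png'); c=load('pics/top0.png')
a=cv2.resize(im[160:196,222:272],None,fx=8,fy=8,interpolation=cv2.INTER_CUBIC)
b=cv2.resize(im[135:205,325:445],None,fx=6.5,fy=6.5,interpolation=cv2.INTER_CUBIC)
out=np.zeros((590+0,800,3),np.uint8)
b=cv2.resize(im[136:204,325:445],None,fx=6,fy=6,interpolation=cv2.INTER_CUBIC) #720x408
a=cv2.resize(im[162:194,222:272],None,fx=5.5,fy=5.5,interpolation=cv2.INTER_CUBIC)#275x176
out[:408,:720]=b; out[410:586,:275]=a
s=cv2.imread('pics/side0.png')[115:170,320:400]; s=cv2.resize(s,None,fx=3.2,fy=3.2,interpolation=cv2.INTER_CUBIC); out[410:586,300:556]=s
cv2.imwrite('pics/z1.png',out)
for n,uv,z in(('carrier',(246,178),.008),('station',(383,171),.08),('dial',(414,173),.1)): print(n,onz(c,*uv,z))
for uv in((229,166),(264,165),(264,190),(229,191)): print(onz(c,*uv,.008))
```

```text
carrier [0.6171352  0.26212719 0.008     ]
station [ 0.61516659 -0.15394252  0.08      ]
dial [ 0.60306881 -0.24047357  0.1       ]
[0.65680191 0.31647901 0.008     ]
[0.65799183 0.20603595 0.008     ]
[0.57797616 0.20549328 0.008     ]
[0.57667436 0.31461546 0.008     ]
```

View pics/z1.png

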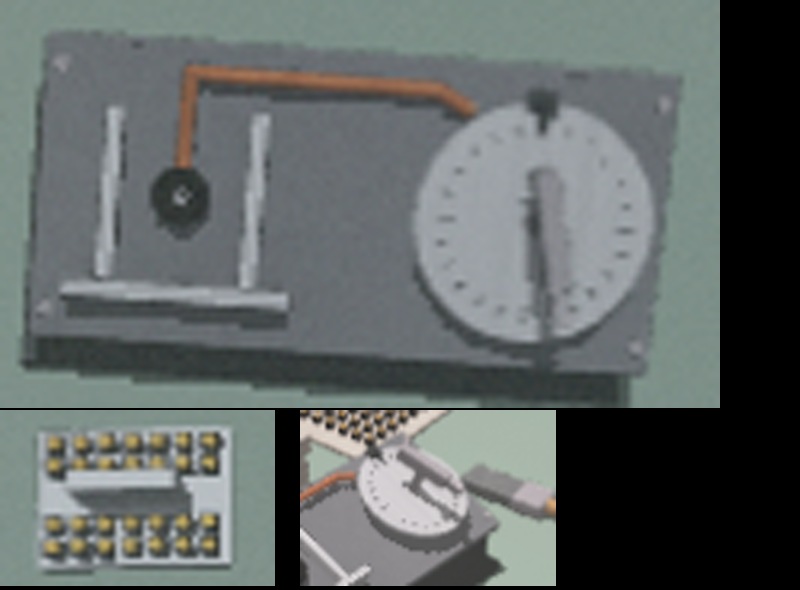

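```bash
cat >> h.py <<'E'
def station(x,y,yaw):
    S=R.from_euler('z',yaw).as_matrix(); T=S@R.from_euler('y',-20,degrees=True).as_matrix()  # cols: upslope,left,normal
    return np.array([x,y,.085]),T
def go(Rt,pt,vf=None):
    "difference from measured pose to target, in tool axes, split in rows"
    o=bot.get_obs(); R0=R.from_quat(o['eef_rot']); d=R0.inv().apply(np.array(pt)-o['tcp_pos']); w=(R0.inv()*R.from_matrix(Rt)).as_rotvec(degrees=True)
    print('shift mm(tool)',(d*1e3).round(1),'turn deg',w.round(2),'t',round(o['t'],2))
E
python3 - <<'E'
from h import *
c=load('pics/top0.png'); z2=lambda u,v:(325+u/6-.42,136+v/6-.42)
ctr=np.array([.615,-.154])
e=(0.615,-.154,0)
for it in range(4):
    P0,T=station(*e)
    q=[onplane(c,*z2(*uv),P0,T[:,2]) for uv in((46,34),(682,77),(645,372),(24,338))]
    m=np.mean(q,0); ly=(q[0]+q[3]-q[1]-q[2])/2; e=(m[0],m[1],np.arctan2(-ly[0],ly[1]))
    print(np.round(e,4))
print('panel size',np.linalg.norm(ly),np.linalg.norm((q[0]+q[1]-q[2]-q[3])/2))
P0,T=station(*e)
loc=lambda uv,h:(T.T@(onplane(c,*z2(*uv),P0+T[:,2]*h,T[:,2])-P0)*1e3).round(1)
print('dial L R T B',[loc(p,.020) for p in((414,220),(656,226),(543,100),(533,342))])
print('rails top ends',[loc(p,.014) for p in((116,106),(104,277),(262,114),(249,286))])
print('lip',[loc(p,.024) for p in((62,283),(288,295),(62,297),(288,311))])
print('tab',loc((543,103),.030),'bar',[loc(p,.065) for p in((545,170),(560,290),(549,345))])
za=lambda u,v:(222+u/5.5-.42,162+v/5.5-.42)
print('carrier',[onz(c,*za(u,v-410),.008).round(4) for u,v in((40,429),(230,426),(231,566),(40,568))])
print('fin top',[onz(c,*za(u,v-410),.053).round(4) for u,v in((66,480),(176,480))])
o=bot.get_obs(); print(R.from_quat(o['eef_rot']).as_matrix().round(3))
E
```

```text
[ 0.6168 -0.1536 -0.0709]
[ 0.6169 -0.1532 -0.0769]
[ 0.617  -0.1532 -0.0774]
[ 0.617  -0.1532 -0.0775]
panel size 0.3097661094155229 0.14794962717965668
dial L R T B [array([ -2.6, -27.9,  20. ]), array([   1.7, -145.3,   20. ]), array([ 58.7, -84.6,  20. ]), array([-58.5, -91.2,  20. ])]
rails top ends [array([ 42.9, 118.9,  14. ]), array([-40.2, 119. ,  14. ]), array([43.3, 48.6, 14. ]), array([-40.3,  48.3,  14. ])]
lip [array([-42.9, 139.6,  24. ]), array([-42.2,  30.4,  24. ]), array([-49.7, 139.1,  24. ]), array([-50. ,  29.7,  24. ])]
tab [ 57.7 -82.3  30. ] bar [array([ 28.8, -77.8,  65. ]), array([-26.5, -90.4,  65. ]), array([-52.6, -87.8,  65. ])]
carrier [array([0.6599, 0.317 , 0.008 ]), array([0.6597, 0.2079, 0.008 ]), array([0.5782, 0.2068, 0.008 ]), array([0.5789, 0.3151, 0.008 ])]
fin top [array([0.619 , 0.2921, 0.053 ]), array([0.6179, 0.2315, 0.053 ])]
[[ 0.341 -0.     0.94 ]
 [-0.94   0.001  0.341]
 [-0.001 -1.     0.   ]]
```

```bash
python3 -m jog '[[0,-0.03,0,0,0,0,0],[0,-0.03,0,0,0,0,0],[0,0,0.0335,0,0,0,0],[0,0,0.0335,0,0,0,0],[0,0,0.0335,0,0,0,0],[0,0,0.0335,0,0,0,0],[0,0,0.0335,0,0,0,0],[0,0,0.0335,0,0,0,0]]' 15
python3 -m jog '[[-0.033,0,0.0335,0,0,0,0],[-0.033,0,0.0335,0,0,0,0],[-0.033,0,0.0335,0,0,0,0],[-0.033,0,0.0335,0,0,0,0],[-0.033,0,0.0335,0,0,0,0],[-0.033,0,0.0335,0,0,0,0],[-0.033,0,0.0335,0,0,0,0]]'
python3 -m jog '[[-0.033,0,0.0335,0,0,0,0],[-0.033,0,0.0335,0,0,0,0],[-0.033,0,0.0335,0,0,0,0],[-0.033,0,0.0335,0,0,0,0],[-0.033,0,0.0335,0,0,0,0],[-0.033,0,0.0335,0,0,0,0],[-0.033,0,0.0335,0,0,0,0]]'
python3 -m jog '[[-0.033,0,0,0,-7,0,0],[0,0,0,0,-7,0,0],[0,0,0,0,-7,0,0],[0,0,0,0,-7,0,0],[0,0,0,0,-7,0,0],[0,0,0,0,-7,0,0],[0,0,0,0,-7,0,0],[0,0,0,0,-7,0,0]]'
python3 -m jog '[[0,0,0,0,-7,0,0],[0,0,0,0,-7,0,0],[0,0,0,0,0,0,0]]'
python3 - <<'E'
from h import *
Rg=R.from_euler('z',-.01).as_matrix()@np.array([[1,0,0],[0,0,1],[0,-1,0.]])
go(Rg,[.6187,.2618,.13]); print(bot.get_obs()['q'])
E
```

```text
t: 0.77
tcp_pos: [0.4034, -0.5182, 0.2744]
eef_rot: [-0.579, 0.406, -0.406, 0.579]
contact_force: [0.1, -0.6, -0.1]
grip_width: 1.002
t: 1.35
tcp_pos: [0.528, -0.2538, 0.2745]
eef_rot: [0.579, -0.406, 0.406, -0.579]
contact_force: [0.3, -1.3, 0.0]
grip_width: 1.002
t: 1.93
tcp_pos: [0.6536, 0.0096, 0.2744]
eef_rot: [0.579, -0.406, 0.406, -0.579]
contact_force: [-0.2, -1.4, 0.1]
grip_width: 1.0
t: 2.6
tcp_pos: [0.6418, 0.0385, 0.2742]
eef_rot: [0.702, -0.085, 0.084, -0.702]
contact_force: [-0.4, -0.2, -0.4]
grip_width: 0.998
t: 2.85
tcp_pos: [0.6418, 0.0384, 0.2742]
eef_rot: [0.707, 0.001, -0.002, -0.707]
contact_force: [0.5, 0.3, -0.7]
grip_width: 1.0
shift mm(tool) [-22.  144.2 223.5] turn deg [ 0.01  0.82 -0.04] t 2.85
[-4.28164363e-02  4.68557983e-01  1.43282058e+00 -1.28358800e-04
  1.24095604e+00 -4.71689836e-02]
```

```bash
python3 -m jog '[[-0.0037,0,0.0372,0,0.4,0,110],[-0.0037,0,0.0372,0,0.4,0,110],[-0.0037,0,0.0372,0,0,0,110],[-0.0037,0.03,0.0372,0,0,0,110],[-0.0036,0.038,0.0372,0,0,0,110],[-0.0036,0.038,0.0372,0,0,0,110],[0,0.038,0,0,0,0,110],[0,0,0,0,0,0,110]]'
python3 - <<'E'
from h import *
Rg=R.from_euler('z',-.01).as_matrix()@np.array([[1,0,0],[0,0,1],[0,-1,0.]])
go(Rg,[.6187,.2618,.024])
im,c=snap('wrist','pics/w1.png'); print(ray(c,320,200))
for P in([.6187,.2318,.053],[.6187,.2918,.053],[.579,.207,.008],[.659,.317,.008]): print(proj(c,P))
E
```

```text
t: 3.52
tcp_pos: [0.6209, 0.2415, 0.1441]
eef_rot: [0.708, -0.01, 0.002, -0.706]
contact_force: [-0.6, -0.2, -1.4]
grip_width: 0.576
shift mm(tool) [ -1.3 120.   20.7] turn deg [ 0.18 -0.39 -0.59] t 3.52
(array([0.62418115, 0.31215096, 0.31422764]), array([-0.0212445 , -0.24933543, -0.96820628]))
[320.57648936 214.93564397]
[319.25345789 143.37894358]
[282.230378   225.83064238]
[363.49238879 111.3092637 ]
```

View pics/w1.png

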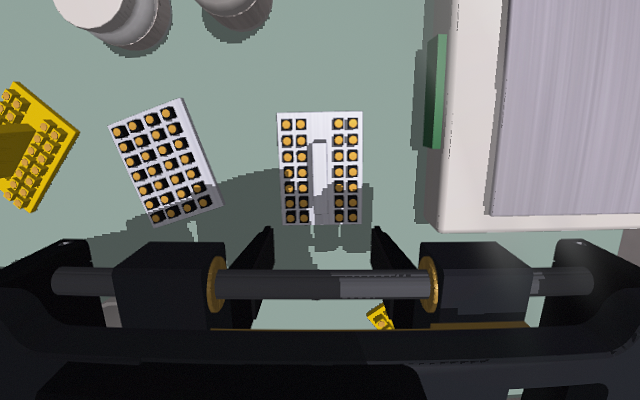

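The wrist view shows the fin top running from (318,141) to (321,213) and plate corners (278,112) and (283,224). Both are within 2 px of my predictions, so I'm going down.

```bash
python3 -m jog '[[0,0.01,0.015,0,0,0,110],[0,0.03,0,0,0,0,110],[0,0.03,0,0,0,0,110],[0,0.02,0,0,0,0,110],[0,0,0,0,0,0,110],[0,0,0,0,0,0,110]]'
python3 - <<'E'
from h import *
Rg=R.from_euler('z',-.01).as_matrix()@np.array([[1,0,0],[0,0,1],[0,-1,0.]])
go(Rg,[.6187,.2618,.024])
E
```

```text
t: 4.07
tcp_pos: [0.6254, 0.2557, 0.0625]
eef_rot: [-0.707, 0.006, -0.006, 0.707]
contact_force: [-0.8, -0.4, 0.3]
grip_width: 0.569
shift mm(tool) [-6.9 38.5  6. ] turn deg [-0.02 -0.41  0.06] t 4.07
```

```bash
python3 -m jog '[[-0.007,0,0.006,0,-0.4,0,110],[0,0.015,0,0,0,0,110],[0,0.0145,0,0,0,0,110],[0,0.009,0,0,0,0,110],[0,0,0,0,0,0,110],[0,0,0,0,0,0,110]]'
python3 -m jog '[[0,0,0,0,0,0,160],[0,0,0,0,0,0,200],[0,0,0,0,0,0,255],[0,0,0,0,0,0,255],[0,0,0,0,0,0,255],[0,0,0,0,0,0,255],[0,0,0,0,0,0,255],[0,0,0,0,0,0,255]]' 30
python3 - <<'E'
from h import *
Rg=R.from_euler('z',-.01).as_matrix()@np.array([[1,0,0],[0,0,1],[0,-1,0.]])
go(Rg,[.6187,.2618,.024])
E
```

```text
t: 4.57
tcp_pos: [0.6179, 0.2621, 0.0237]
eef_rot: [-0.707, 0.003, -0.003, 0.707]
contact_force: [-0.5, 0.2, 0.3]
grip_width: 0.57
t: 5.23
tcp_pos: [0.6177, 0.2618, 0.0226]
eef_rot: [0.707, -0.003, 0.003, -0.707]
contact_force: [0.4, -0.4, 0.3]
grip_width: 0.119
shift mm(tool) [ 1.  -1.4 -0. ] turn deg [0.   0.09 0.01] t 5.23
```

```bash
python3 -m jog '[[0,-0.01,0,0,0,0,255],[0,-0.03,0,0,0,0,255],[0,-0.035,0,0,0,0,255],[0,-0.035,0,0,0,0,255],[0,-0.035,0,0,0,0,255],[0,-0.035,0,0,0,0,255],[0,0,0,0,0,0,255],[0,0,0,0,0,0,255]]'
cat >> h.py <<'E'
ST=(.617,-.1532,-.0775)
def nest(lx,ly,lz):
    P0,T=station(*ST); return np.stack([T[:,0],-T[:,2],T[:,1]],1), P0+T@np.array([lx,.0846+ly,.014+lz])
E
python3 - <<'E'
from h import *
Rn,p=nest(.006,0,.023+.04); print(p); go(Rn,p); print(Rn.round(3))
E
```

```text
t: 5.9
tcp_pos: [0.6179, 0.262, 0.2048]
eef_rot: [-0.707, 0.002, -0.004, 0.707]
contact_force: [0.6, -0.4, -4.0]
grip_width: 0.124
[ 0.60291467 -0.06725149  0.15940845]
shift mm(tool) [ -12.4   45.  -329.4] turn deg [ -0.75   3.92 -19.81] t 5.9
[[ 0.937  0.341  0.077]
 [-0.073 -0.026  0.997]
 [ 0.342 -0.94   0.   ]]
```

```bash
python3 -m jog '[[-0.001,0,-0.02,0,0,0,255],[-0.002,0,-0.0385,0,0,0,255],[-0.002,0,-0.0385,0,0,0,255],[-0.002,0,-0.0385,0,0,0,255],[-0.002,0,-0.0385,0,0,0,255],[-0.002,0,-0.0385,0,0,0,255],[-0.001,0,-0.0385,0,0,0,255],[0,0,-0.0385,0,0,0,255]]'
python3 -m jog '[[0,0,-0.025,0,0,0,255],[0,0,-0.015,-0.2,1,-5,255],[0,0,0,-0.2,1,-5,255],[0,0,0,-0.2,1,-5,255],[0,0,0,-0.15,0.9,-4.8,255],[0,0,0,0,0,0,255],[0,0,0,0,0,0,255],[0,0,0,0,0,0,255]]'
python3 - <<'E'
from h import *
Rn,p=nest(.006,0,.023+.03);go(Rn,p)
c=load('pics/top0.png'); im,c=snap('top','pics/top1.png'); cv2.imwrite('pics/t1.png',cv2.resize(cv2.imread('pics/top1.png')[120:220,310:460],None,fx=5,fy=5))
E
```

```text
t: 6.57
tcp_pos: [0.6018, -0.0292, 0.2008]
eef_rot: [-0.707, 0.004, -0.002, 0.707]
contact_force: [1.2, 0.3, -2.9]
grip_width: 0.126
t: 7.23
tcp_pos: [0.603, -0.0675, 0.202]
eef_rot: [0.701, 0.094, 0.147, -0.691]
contact_force: [1.1, 0.6, -3.2]
grip_width: 0.128
shift mm(tool) [-14.3  50.1   0.3] turn deg [ 0.05  0.08 -0.37] t 7.23
```

```bash
python3 -m jog '[[-0.005,0.015,0,0,0,-0.4,255],[-0.005,0.018,0,0,0,0,255],[-0.004,0.017,0,0,0,0,255],[0,0,0,0,0,0,255],[0,0,0,0,0,0,255],[0,0,0,0,0,0,255]]'
python3 - <<'E'
from h import *
Rn,p=nest(.006,0,.023);go(Rn,p)
im,c=snap('wrist','pics/w2.png'); snap('side','pics/s2.png')
a=cv2.imread('pics/w2.png')[0:300]; b=cv2.resize(cv2.imread('pics/s2.png')[110:220,260:400],None,fx=2.7,fy=2.7)
out=np.zeros((600,640,3),np.uint8); out[:300]=a; out[300:597,:378]=b; cv2.imwrite('pics/c2.png',out)
P0,T=station(*ST)
for l in((-.04,.055),(-.04,-.055)): print(proj(c,P0+T@[l[0],.0846+l[1],.024]))
E
```

```text
t: 7.78
tcp_pos: [0.6075, -0.0679, 0.1515]
eef_rot: [0.701, 0.097, 0.151, -0.69]
contact_force: [0.6, -0.0, -2.5]
grip_width: 0.126
shift mm(tool) [-1.8 31.   0.4] turn deg [0.07 0.07 0.22] t 7.78
[249.22778612 141.62170293]
[257.58015512 291.33785312]
```

View pics/c2.png

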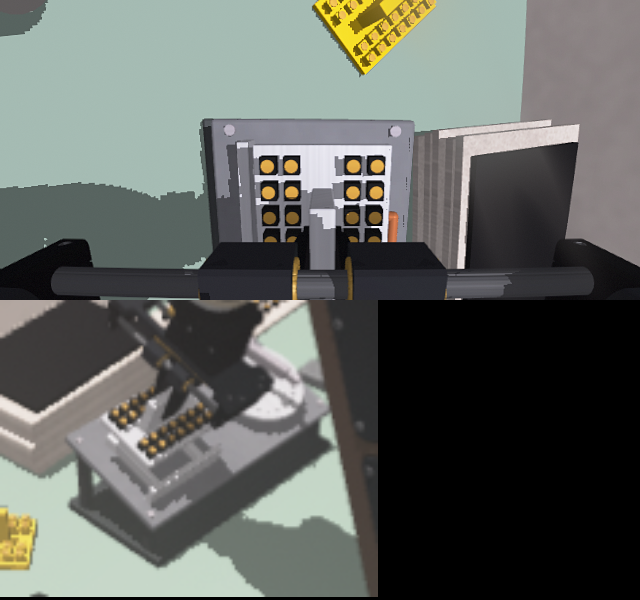

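The wrist view shows the plate over the rails with the lip at its left. The lip's end is at (248,142) against a prediction of (249,142), so the alignment holds. I'll lower in small steps.

```bash
python3 -m jog '[[-0.001,0.012,0,0,0,0.2,255],[-0.001,0.01,0,0,0,0,255],[0,0.004,0,0,0,0,255],[0,0,0,0,0,0,255],[0,0,0,0,0,0,255]]'
python3 -c "
from h import *
Rn,p=nest(.004,0,.023);go(Rn,p)"
python3 -m jog '[[0,0.001,0,0,0,0,255],[0,0.001,0,0,0,0,255],[0,0,0,0,0,0,255]]'
python3 -m jog '[[0,0.001,0,0,0,0,255],[0,0.001,0,0,0,0,255],[0,0,0,0,0,0,255]]'
python3 -c "
from h import *
Rn,p=nest(.004,0,.023);go(Rn,p)"
```

```text
t: 8.3
tcp_pos: [0.6139, -0.0685, 0.1252]
eef_rot: [0.701, 0.096, 0.149, -0.691]
contact_force: [0.1, 0.7, -2.0]
grip_width: 0.126
shift mm(tool) [-0.6  4.1  0.4] turn deg [ 0.06  0.05 -0.05] t 8.3
t: 8.55
tcp_pos: [0.6147, -0.0686, 0.124]
eef_rot: [0.701, 0.096, 0.15, -0.691]
contact_force: [0.2, 0.6, -2.9]
grip_width: 0.125
t: 8.8
tcp_pos: [0.6153, -0.0686, 0.1219]
eef_rot: [0.701, 0.096, 0.15, -0.691]
contact_force: [0.1, -0.4, -2.3]
grip_width: 0.127
shift mm(tool) [-0.9  0.5  0.4] turn deg [0.07 0.05 0.01] t 8.8
```

```bash
for i in 1 2 3; do python3 -m jog '[[0,0.001,0,0,0,0,255],[0,0,0,0,0,0,255],[0,0,0,0,0,0,255]]' | grep -E "tcp|force"; done
python3 -c "
from h import *
Rn,p=nest(.004,0,.023);go(Rn,p)"
```

```text
tcp_pos: [0.6156, -0.0686, 0.1211]
contact_force: [-0.0, -0.4, -2.2]
tcp_pos: [0.6157, -0.0686, 0.121]
contact_force: [-7.2, 0.5, 8.8]
tcp_pos: [0.6158, -0.0686, 0.121]
contact_force: [-15.3, 1.2, 20.6]
shift mm(tool) [-1.  -0.6  0.3] turn deg [0.07 0.07 0.06] t 9.55
```

```bash
python3 -m jog '[[0,-0.0018,0,0,0,0,255],[-0.001,0,0,0,0,0,255],[-0.001,0,0,0,0,0,255],[-0.001,0,0,0,0,0,255],[0,0,0,0,0,0,255]]' | grep -E "tcp|force"
for i in 1 2 3 4 5; do python3 -m jog '[[-0.0007,0,0,0,0,0,255],[0,0,0,0,0,0,255],[0,0,0,0,0,0,255]]' | grep -E "tcp|force"; done
python3 -c "
from h import *
Rn,p=nest(.0,0,.023);go(Rn,p)"
```

```text
tcp_pos: [0.6133, -0.0685, 0.1201]
contact_force: [-0.6, 0.5, 3.1]
tcp_pos: [0.6125, -0.0685, 0.1198]
contact_force: [2.0, -0.7, 3.2]
tcp_pos: [0.6117, -0.0684, 0.1195]
contact_force: [0.4, -0.6, 3.2]
tcp_pos: [0.611, -0.0683, 0.1192]
contact_force: [0.4, -0.3, 4.6]
tcp_pos: [0.6103, -0.0683, 0.119]
contact_force: [0.8, -0.2, 6.0]
tcp_pos: [0.6098, -0.0683, 0.1188]
contact_force: [1.3, -0.7, 5.3]
shift mm(tool) [ 1.4 -0.5  0.5] turn deg [0.08 0.03 0.05] t 11.22
```

```bash
for i in 1 2 3 4; do python3 -m jog '[[-0.0007,0,0,0,0,0,255],[0,0,0,0,0,0,255],[0,0,0,0,0,0,255]]' | grep -E "tcp|force"; done
python3 -c "
from h import *
Rn,p=nest(.0,0,.023);go(Rn,p)"
```

```text
tcp_pos: [0.6097, -0.0684, 0.1188]
contact_force: [5.2, -1.2, 4.1]
tcp_pos: [0.6094, -0.0684, 0.1188]
contact_force: [6.7, -1.2, 4.6]
tcp_pos: [0.6093, -0.0685, 0.1188]
contact_force: [8.5, -1.5, 5.5]
tcp_pos: [0.6092, -0.0686, 0.1189]
contact_force: [10.8, -1.7, 4.3]
shift mm(tool) [ 1.9 -0.2  0.8] turn deg [ 0.12 -0.02  0.32] t 12.22
```

```bash
python3 -m jog '[[0.0012,0,0,0,0,0,255],[0,0,0,0,0,0,255],[0,0,0,0,0,0,215],[0,0,0,0,0,0,190],[0,0,0,0,0,0,160],[0,0,0,0,0,0,160],[0,0,0,0,0,0,160],[0,0,0,0,0,0,160]]' 
python3 -m jog '[[0,-0.005,0,0,0,0,160],[0,-0.02,0,0,0,0,160],[0,-0.03,0,0,0,0,110],[0,-0.03,0,0,0,0,110],[0,-0.03,0,0,0,0,110],[0,0,-0.02,0,0,0,110],[0,0,-0.03,0,0,0,110],[0,0,-0.03,0,0,0,110]]'
python3 -m jog '[[0,0,-0.03,0,0,0,110],[0,0,-0.03,0,0,0,110],[0,0,-0.02,0,0,0,110],[0,0,0,0,0,0,110],[0,0,0,0,0,0,110]]'
python3 - <<'E'
from h import *
im,c=snap('top','pics/top3.png'); snap('side','pics/s3.png'); _,cw=snap('wrist','pics/w3.png')
out=np.zeros((600,800,3),np.uint8)
b=cv2.resize(cv2.imread('pics/top3.png')[136:200,325:425],None,fx=4,fy=4,interpolation=cv2.INTER_CUBIC); out[:256,:400]=b
b=cv2.resize(cv2.imread('pics/s3.png')[125:205,280:380],None,fx=4,fy=4,interpolation=cv2.INTER_CUBIC); out[:320,400:800]=b
out[330:,:432]=cv2.resize(cv2.imread('pics/w3.png'),(432,270)); cv2.imwrite('pics/c3.png',out)
P0,T=station(*ST); print(bot.get_obs()['q'],bot.get_obs()['tcp_pos'],bot.get_obs()['t'])
for l in((-.042,.055),(-.042,-.055),(.038,.055),(.038,-.055)): print(proj(c,P0+T@[l[0],.0846+l[1],.022]))
E
```

```text
t: 12.88
tcp_pos: [0.6077, -0.0679, 0.1178]
eef_rot: [0.701, 0.096, 0.149, -0.691]
contact_force: [0.2, -0.3, 0.1]
grip_width: 0.367
t: 13.55
tcp_pos: [0.5624, -0.1449, 0.2276]
eef_rot: [0.701, 0.097, 0.149, -0.69]
contact_force: [0.2, 0.6, -0.5]
grip_width: 0.568
t: 13.97
tcp_pos: [0.5561, -0.225, 0.2264]
eef_rot: [0.701, 0.095, 0.15, -0.691]
contact_force: [0.9, 1.5, -0.2]
grip_width: 0.572
[-0.5649566   0.33593144  1.83846874  0.25910469  0.67227582 -0.66817495] [ 0.55646947 -0.22334814  0.22645135] 14.1167
[334.9022449  182.31594791]
[372.76685974 184.58865564]
[336.73063148 154.69937266]
[375.02203595 157.01765429]
```

View pics/c3.png

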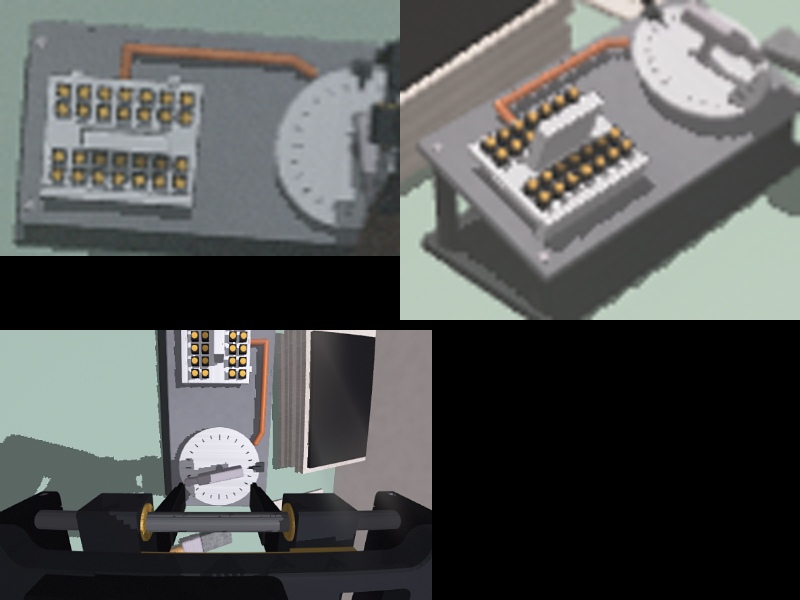

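The top crop shows the carrier in the nest, at about (52..203, 78..205), against the lip and parallel to it. The side crop shows it flat on the rails. The wrist view shows the dial with the bar from (190,485) to (243,468) and the tab at (258,467). I'll zoom in on the dial and the carrier's end.

Run:
```python
from h import *
im=cv2.imread('pics/w3.png'); out=np.zeros((600,800,3),np.uint8)
a=cv2.resize(im[130:265,255:405],None,fx=4.4,fy=4.4,interpolation=cv2.INTER_CUBIC); out[:594,:660]=a
b=cv2.resize(im[0:90,255:390],None,fx=1,fy=1); 
cv2.imwrite('pics/z3.png',out)
b=cv2.resize(im[0:95,240:400],None,fx=5,fy=5,interpolation=cv2.INTER_CUBIC); cv2.imwrite('pics/z3b.png',b)
```

```text
(no output)
```

View pics/z3.png

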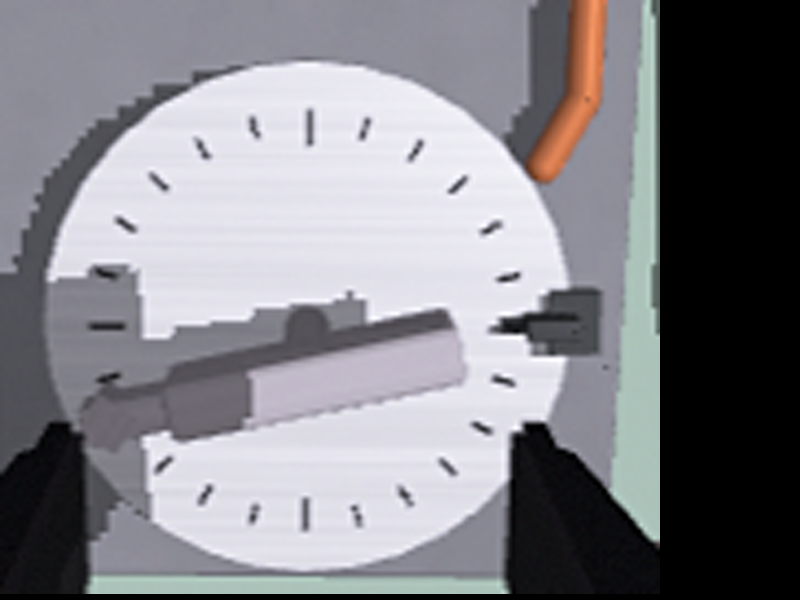

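View pics/z3b.png

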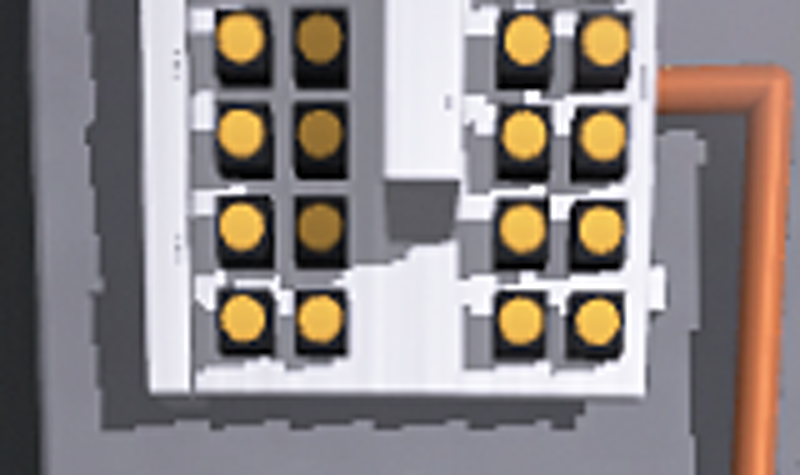

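Lip end and plate end are flush (both at row ~392 in the zoom), so the carrier is centred and resting on the lip. In the dial zoom the centre is about (308,317), the tab (567,321), the bar's lower top edge runs (466,380) to (180,438), and the blunt end is on the right. I'll convert these to local coordinates.

Run:
```python
from h import *
c=load('pics/w3.png'); P0,T=station(*ST)
zz=lambda u,v:(255+(u+.5)/4.4-.5,130+(v+.5)/4.4-.5)
loc=lambda uv,h:(T.T@(onplane(c,*zz(*uv),P0+T[:,2]*h,T[:,2])-P0)*1e3)
d=[loc(p,.020) for p in((45,325),(570,320),(308,60),(306,572))]; print('dial',np.round(d,1)); cen=np.mean(d,0); print(cen)
for n,uv,h in(('tabtop mid',(565,321),.030),('tab L',(497,326),.02),('tab R',(598,321),.03),('bl1',(453,330),.065),('bl2',(466,380),.065),('far2',(180,438),.065),('tip',(90,425),.065)):
    q=loc(uv,h)-cen; print(n,q.round(1),'turn from shut',round(np.arctan2(-q[1],-q[0])%(2*np.pi),3))
e=loc((180,438),.065)-loc((466,380),.065); print('edge turn',np.arctan2(-e[1],-e[0]),np.linalg.norm(e))
e=loc((170,372),.047)-loc((450,312),.047); print('edge low turn',np.arctan2(-e[1],-e[0]))
e=loc((308,110),.02)-loc((306,515),.02); print('ticks y axis',e.round(1))
```

```text
dial [[ -58.8  -85.2   20. ]
 [  57.1  -83.9   20. ]
 [  -0.9  -27.3   20. ]
 [  -1.  -144.2   20. ]]
[ -0.9065696  -85.16647131  20.        ]
tabtop mid [55.   3.7 10. ] turn from shut 3.208
tab L [41.9 -0.1  0. ] turn from shut 3.139
tab R [62.   3.7 10. ] turn from shut 3.201
bl1 [27.1 11.1 45. ] turn from shut 3.531
bl2 [29.8  1.3 45. ] turn from shut 3.185
far2 [-24.6 -10.4  45. ] turn from shut 0.399
tip [-41.8  -7.8  45. ] turn from shut 0.184
edge turn 0.21151368489726824 55.70474887282402
edge low turn 0.22028693359028662
ticks y axis [ 0.2 92.2  0. ]
```

```bash
cat >> h.py <<'E'
def valve(turn,h,jaw=-1):
    "tool pose over valve axis: TCP h above panel, gripping bar at turn"
    P0,T=station(*ST); ph=jaw*np.pi/2+turn
    B=np.stack([T[:,0],-T[:,2],T[:,1]],1)@R.from_rotvec([0,-ph,0]).as_matrix()
    return B,P0+T@np.array([-.001,-.0851,h])
E
python3 -c "
from h import *
go(*valve(.215,.10))"
```

```text
shift mm(tool) [  2.2  51.7 -10.4] turn deg [4.000e-02 7.777e+01 2.000e-02] t 14.12
```

```bash
python3 -m jog '[[0.002,0.02,-0.0104,0,0,0,110],[0,0,0,0,7.07,0,110],[0,0,0,0,7.07,0,110],[0,0,0,0,7.07,0,110],[0,0,0,0,7.07,0,110],[0,0,0,0,7.07,0,110],[0,0,0,0,7.07,0,110],[0,0,0,0,7.07,0,110]]'
python3 -m jog '[[0,0.01,0,0,7.07,0,110],[0,0.01,0,0,7.07,0,110],[0,0.01,0,0,7.07,0,110],[0,0,0,0,7.07,0,110],[0,0,0,0,0,0,110],[0,0,0,0,0,0,110],[0,0,0,0,0,0,110]]'
python3 - <<'E'
from h import *
B,p=valve(.215,.041); go(B,p); print(bot.get_obs()['q'].round(2) if hasattr(bot.get_obs()['q'],'round') else bot.get_obs()['q'])
im,c=snap('wrist','pics/w4.png')
P0,T=station(*ST); 
for l in((-1,-85.1,65),(-1+28*np.cos(.215)*-1,-85.1-28*np.sin(.215),65),(-1+30*np.cos(.215),-85.1+30*np.sin(.215),65),(54,-83,30)): print(proj(c,P0+T@(np.array(l)/1e3)))
E
```

```text
t: 14.78
tcp_pos: [0.5646, -0.2341, 0.2084]
eef_rot: [-0.573, 0.204, -0.43, 0.667]
contact_force: [0.3, 0.1, -0.8]
grip_width: 0.568
t: 15.37
tcp_pos: [0.5749, -0.2357, 0.1805]
eef_rot: [-0.453, 0.357, -0.555, 0.599]
contact_force: [-0.1, 0.3, 0.4]
grip_width: 0.573
shift mm(tool) [-0.5 60.9 -0.1] turn deg [-0.02  0.25  0.07] t 15.37
[-0.57  0.42  1.84  0.29  0.59  0.64]
[322.08025722 224.75950196]
[321.90629901 262.66116756]
[322.27975709 181.21100034]
[335.42486656 140.24747454]
```

View pics/w4.png

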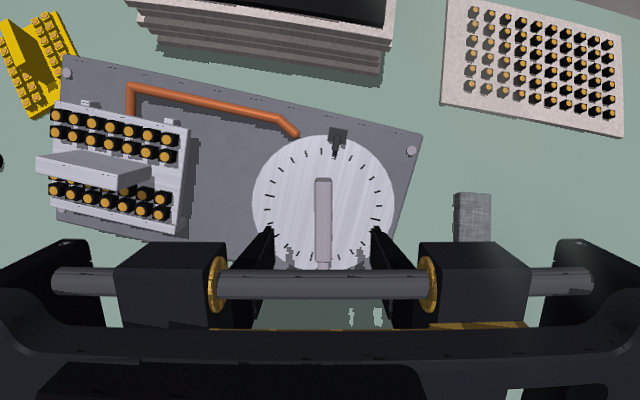

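The wrist view shows the bar centred between the fingers at column 323, with its blunt end at row 178 (predicted 181). The tab is at (338,137). I'll descend and grip.

```bash
python3 -m jog '[[0,0.02,0,0,0.2,0,110],[0,0.02,0,0,0,0,110],[0,0.015,0,0,0,0,110],[0,0.005,0,0,0,0,110],[0,0,0,0,0,0,110],[0,0,0,0,0,0,110]]'
python3 -c "
from h import *
go(*valve(.215,.041))"
python3 -m jog '[[0,0,0,0,0,0,180],[0,0,0,0,0,0,200],[0,0,0,0,0,0,255],[0,0,0,0,0,0,255],[0,0,0,0,0,0,255],[0,0,0,0,0,0,255],[0,0,0,0,0,0,255]]' 25
python3 -c "
from h import *
go(*valve(.215,.041)); o=bot.get_obs(); print(o['contact_force'],o['wrist_torque'])"
```

```text
t: 15.92
tcp_pos: [0.5952, -0.2379, 0.1242]
eef_rot: [-0.451, 0.359, -0.557, 0.597]
contact_force: [-0.2, 0.9, 0.0]
grip_width: 0.566
shift mm(tool) [-1.1  1.1  0.1] turn deg [-0.01 -0.17  0.07] t 15.92
t: 16.5
tcp_pos: [0.5951, -0.238, 0.1238]
eef_rot: [-0.451, 0.36, -0.557, 0.597]
contact_force: [0.4, 0.4, -0.3]
grip_width: 0.132
shift mm(tool) [-1.1  0.7  0.3] turn deg [-0.   -0.24  0.07] t 16.5
[ 0.39460825  0.41376105 -0.31184334] [-0.00208662  0.18803365 -0.03116827]
```

```bash
python3 -m jog '[[0,0,0,0,-3,0,255],[0,0,0,0,-5,0,255],[0,0,0,0,-5,0,255],[0,0,0,0,-5,0,255],[0,0,0,0,-5,0,255],[0,0,0,0,-5,0,255],[0,0,0,0,-5,0,255],[0,0,0,0,-5,0,255]]'
python3 -c "
from h import *
go(*valve(.215+np.radians(38),.041)); o=bot.get_obs(); print(np.round(o['contact_force'],1),np.round(o['wrist_torque'],2),np.round(o['q'],2))"
```

```text
t: 17.17
tcp_pos: [0.5951, -0.2379, 0.1238]
eef_rot: [-0.609, 0.144, -0.379, 0.682]
contact_force: [0.3, 0.5, 1.5]
grip_width: 0.123
shift mm(tool) [-0.6  0.6  0.8] turn deg [ 0.04 -0.    0.05] t 17.17
[0.3 0.5 1.5] [ 0.01  0.2  -0.05] [-0.55  0.52  1.85  0.34  0.48 -0.06]
```

```bash
for i in 1 2 3; do python3 -m jog '[[0,0,0,0,-5,0,255],[0,0,0,0,-5,0,255],[0,0,0,0,-5,0,255],[0,0,0,0,-5,0,255],[0,0,0,0,-5,0,255],[0,0,0,0,-5,0,255],[0,0,0,0,-5,0,255],[0,0,0,0,-5,0,255]]' | grep -E "tcp|force|width"; done
python3 -m jog '[[0,0,0,0,0,0,255],[0,0,0,0,0,0,255]]'
python3 -c "
from h import *
go(*valve(.215+np.radians(158),.041)); o=bot.get_obs(); print(np.round(o['wrist_torque'],2),np.round(o['q'],2))"
```

```text
tcp_pos: [0.5951, -0.2379, 0.1238]
contact_force: [-0.4, 1.1, 1.2]
grip_width: 0.124
tcp_pos: [0.5951, -0.2379, 0.1238]
contact_force: [-0.7, 0.4, 0.4]
grip_width: 0.129
tcp_pos: [0.5951, -0.2379, 0.1238]
contact_force: [-0.7, -0.2, 0.9]
grip_width: 0.125
t: 19.33
tcp_pos: [0.5951, -0.2379, 0.1238]
eef_rot: [0.633, 0.517, -0.336, -0.468]
contact_force: [-1.6, 0.7, 0.8]
grip_width: 0.125
shift mm(tool) [1.1 0.6 0.1] turn deg [ 0.02 -0.38 -0.07] t 19.33
[0.07 0.09 0.05] [-0.55  0.52  1.85  0.34  0.48 -2.15]
```

Run:
```python
from h import *
g=cv2.imread('pics/w4.png',0); print('cols',list(range(326,352)))
for r in range(124,162): print(r,' '.join('%3d'%x for x in g[r,326:352]))
```

```text
cols [326, 327, 328, 329, 330, 331, 332, 333, 334, 335, 336, 337, 338, 339, 340, 341, 342, 343, 344, 345, 346, 347, 348, 349, 350, 351]
124 118 118 119 119 119 120 119 120 119 120 120 120 120 119 119 118 117 118 118 119 119 119 118 118 120 120
125 117 118 119 119 120 121 121 121 119 120 119 120 120 120 117 118 118 118 117 118 118 117 117 118 118 118
126 118 119 119 112 108 113 118 122 122 121 122 120 120 119 117 117 118 117 118 119 117 117 117 117 117 119
127 118 118 121  98  72  80  85  92  93  96 107 119 122 120 120 120 119 119 118 117 118 117 118 117 116 118
128 117 119 114  85  58  61  60  64  65  67  76  84  92  93  97 106 109 114 120 119 118 118 117 117 116 117
129 117 119 112  84  61  63  63  63  64  63  62  61  64  66  68  76  79  80  89  96 105 107 113 116 117 117
130 118 119 107  77  62  65  63  64  64  64  62  63  63  63  64  63  61  59  64  69  75  80 104 118 115 116
131 118 120 100  69  62  63  63  63  63  64  64  64  63  63  64  64  63  64  63  63  60  82 108 116 116 116
132 118 120 101  69  61  64  64  63  64  63  64  64  64  64  63  62  64  63  64  63  61  87 111 116 
[... 2439 characters left out ...]
 194 193 192 191 196 202 202 197 193 192 193 180 125
156 194 194 195 198 203 184 126  87  68  41 143 196 197 193 191 192 193 197 202 202 196 192 193 198 151  59
157 194 194 195 198 201 202 198 199 144  35 149 199 194 192 192 193 193 199 202 200 195 192 194 163  83 101
158 194 195 195 200 202 167 116 114  72  97 174 196 194 191 192 192 194 199 203 200 194 193 197 141  35 150
159 194 194 196 200 201 193 188 169 104 137 195 195 194 192 191 192 195 202 202 197 193 195 151  55 100 177
160 194 194 197 200 199 197 197 195 189 189 194 194 193 191 192 192 197 202 200 195 191 194 139  43 146 199
161 194 194 197 199 197 195 194 196 194 192 193 193 191 191 191 192 199 202 199 195 192 191 189 187 193 198
```

Run:
```python
from h import *
c=load('pics/w4.png'); P0,T=station(*ST); cen=np.array([-.9,-85.1,0])
loc=lambda uv,h:(T.T@(onplane(c,*uv,P0+T[:,2]*h,T[:,2])-P0)*1e3)-cen
for n,uv,h in(('inner',(335,150),.03),('outer',(337,136),.03),('innerL',(333,150),.03),('innerR',(337,150),.03),('outL',(334,136),.03),('outR',(340,136),.03),('clipL',(330,127),.03),('clipR',(346.5,130.5),.03),('bar blunt mid',(323,178),.065),('barlow',(323.0,240),.065)):
    q=loc(uv,h); print(n,q.round(1),round(np.hypot(*q[:2]),1),round(np.arctan2(-q[1],-q[0])%(2*np.pi),3))
g=cv2.imread('pics/w4.png',0)
for r in range(182,242,8): print(r,g[r,310:338])
```

```text
inner [47.8  0.8 30. ] 47.8 3.158
outer [58.2  1.7 30. ] 58.2 3.17
innerL [47.5  2.2 30. ] 47.5 3.189
innerR [48.1 -0.7 30. ] 48.1 3.127
outL [57.7  3.8 30. ] 57.8 3.208
outR [58.7 -0.5 30. ] 58.7 3.133
clipL [63.4  8.2 30. ] 64.0 3.27
clipR [63.6 -4.3 30. ] 63.8 3.075
bar blunt mid [31.4  6.4 65. ] 32.0 3.343
barlow [-10.7  -3.   65. ] 11.1 0.274
182 [191 188 187 189 150 109 145 153 154 158 158 159 159 159 158 157 155 156
 156 152 139 111 151 192 189 190 191 194]
190 [185 186 187 172 136 123 144 153 152 154 154 155 156 155 157 156 155 154
 155 151 139 108 147 192 191 195 197 196]
198 [182 184 187 173 134 123 145 153 155 154 155 155 156 156 157 157 156 154
 154 151 139 106 149 197 197 195 190 188]
206 [185 185 188 175 135 123 144 154 153 154 153 154 155 156 157 157 155 154
 154 150 136 114 158 199 190 188 188 189]
214 [184 188 191 194 160 121 144 154 155 154 155 155 155 155 156 156 154 153
 155 150 138 107 144 192 189 190 190 188]
222 [190 189 189 192 159 120 144 154 154 155 154 155 155 156 155 156 154 153
 154 149 136 126 161 192 189 188 186 187]
230 [187 189 192 196 160 119 145 153 154 154 155 154 155 155 155 155 155 153
 155 149 135 122 158 190 185 187 192 193]
238 [190 193 192 192 156 119 145 153 155 155 154 154 154 154 155 156 153 151
 153 148 134 106 146 190 191 192 189 187]
```

```bash
python3 -m jog '[[0,0,0,0,-4,0,255],[0,0,0,0,-4,0,255],[0,0,0,0,-3.4,0,255],[0,0,0,0,0,0,255],[0,0,0,0,0,0,255],[0,0,0,0,0,0,255]]'
python3 -c "
from h import *
go(*valve(3.165,.041)); o=bot.get_obs(); print(np.round(o['wrist_torque'],2),np.round(o['q'],2))"
```

```text
t: 19.83
tcp_pos: [0.5951, -0.238, 0.1238]
eef_rot: [0.597, 0.561, -0.397, -0.414]
contact_force: [-2.1, -0.3, 1.6]
grip_width: 0.126
shift mm(tool) [ 1.1  0.7 -0.1] turn deg [ 0.01 -0.04 -0.07] t 19.83
[0.14 0.2  0.04] [-0.55  0.52  1.85  0.34  0.48 -2.35]
```

```bash
python3 -m jog '[[0,0,0,0,0,0,220],[0,0,0,0,0,0,190],[0,0,0,0,0,0,150],[0,0,0,0,0,0,110],[0,0,0,0,0,0,110],[0,0,0,0,0,0,110],[0,-0.01,0,0,0,0,110],[0,-0.03,0,0,0,0,110]]' | grep -E "force|width"
python3 -m jog '[[0,-0.03,0,0,0,0,110],[0,0,0,0,7.1,0,110],[0,0,0,0,7.1,0,110],[0,0,0,0,7.1,0,110],[0,0,0,0,7.1,0,110],[0,0,0,0,7.1,0,110],[0,0,0,0,7.1,0,110],[0,0,0,0,7.1,0,110]]' | grep force
for i in 1 2; do python3 -m jog '[[0,0,0,0,7.1,0,110],[0,0,0,0,7.1,0,110],[0,0,0,0,7.1,0,110],[0,0,0,0,7.1,0,110],[0,0,0,0,7.1,0,110],[0,0,0,0,7.1,0,110],[0,0,0,0,7.1,0,110],[0,0,0,0,7.1,0,110]]' |grep force; done
python3 -m jog '[[0,0,0,0,0,0,110],[0,0,0,0,0,0,110],[0,0,0,0,0,0,110]]'
python3 - <<'E'
from h import *
im,c=snap('wrist','pics/w5.png'); a=cv2.imread('pics/w5.png')[100:250,230:430]; cv2.imwrite('pics/z5.png',cv2.resize(a,None,fx=4,fy=4,interpolation=cv2.INTER_CUBIC))
P0,T=station(*ST)
for l in((-1,-85.1,65),(27,-85.1,65),(44,-85.1,65)): print(proj(c,P0+T@(np.array(l)/1e3)))
E
```

```text
contact_force: [0.2, 0.2, -0.5]
grip_width: 0.546
contact_force: [-0.2, -0.3, -0.6]
contact_force: [-0.2, -0.8, -0.5]
contact_force: [0.1, -0.1, -0.4]
t: 22.75
tcp_pos: [0.5712, -0.236, 0.1899]
eef_rot: [-0.481, 0.326, -0.532, 0.616]
contact_force: [0.0, 0.6, -0.8]
grip_width: 0.571
[321.27748141 219.64341075]
[334.13766431 182.75157828]
[342.30797709 159.29664571]
```

View pics/z5.png

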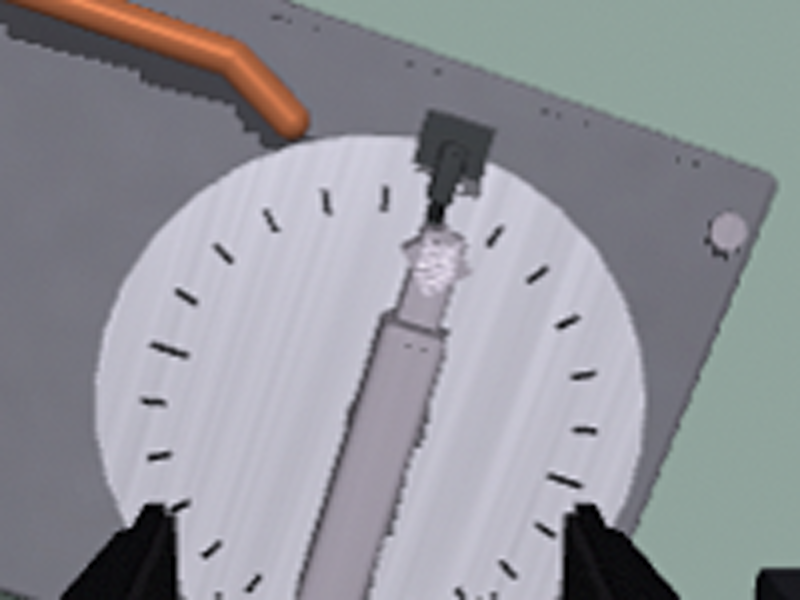

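Run:
```python
from h import *
c=load('pics/w5.png'); P0,T=station(*ST); cen=np.array([-.9,-85.1,0])
zz=lambda u,v:(230+(u+.5)/4-.5,100+(v+.5)/4-.5)
loc=lambda uv,h:(T.T@(onplane(c,*zz(*uv),P0+T[:,2]*h,T[:,2])-P0)*1e3)-cen
an=lambda q:round(np.arctan2(-q[1],-q[0])%(2*np.pi),3)
for n,a,b in(('L',(382,318),(300,590)),('R',(444,338),(370,590))):
    p,q=loc(a,.065),loc(b,.065); print(n,p.round(1),q.round(1),an(p-q))
m=[(loc(a,.065)+loc(b,.065))/2 for a,b in(((382,318),(444,335)),((300,590),(370,590)))]; print('mid',m[0].round(1),an(m[0]),an(m[0]-m[1]))
for n,uv,h in(('tabinner top',(440,200),.03),('tabouter',(454,152),.03),('clipL',(428,112),.03),('clipR',(495,128),.03),('tipL',(398,314),.060),('tipR',(446,328),.060),('tip',(437,228),.060)):
    q=loc(uv,h); print(n,q.round(1),an(q))
g=cv2.imread('pics/w5.png',0)
for r in range(132,240,4 ): print(r,300,' '.join('%3d'%x for x in g[r,300:352]))
```

```text
L [28.3  6.7 65. ] [-23.7   4.9  65. ] 3.177
R [28.4 -4.5 65. ] [-19.7  -7.2  65. ] 3.196
mid [28.6  1.2 65. ] 3.182 3.187
tabinner top [47.9  1.  30. ] 3.162
tabouter [57.5  1.4 30. ] 3.167
clipL [63.   8.7 30. ] 3.278
clipR [64.3 -4.5 30. ] 3.071
tipL [29.   3.9 60. ] 3.275
tipR [29.3 -4.9 60. ] 2.976
tip [45.4  2.4 60. ] 3.193
132 300  86  93  94  92  89  77  79 107 121 120 117 117 119 117 118 117 117 116 116 115 115 115 115 115 117 117 117 117 117 118 118 117 117 119 113  85  61  64  64  64  64  65  64  64  63  64  63  65  63  62  61  64
136 300  56  88 132 165 188 194 197 197 197 201 205 208 208 207 207 206 202 199 202 207 207 204 204 206 206 205 202 200 198 197 199 200 202 189 128  58  63  64  65  61  48  52  59  62  60  57  61  65  64  65  64  63
140 300 203 202 200 201 205 204 201 199 200 203 205 204 205 205 204 200 199 202 206 205 203 203 204 205 202 200 198 196 195 198 198 199 181 126  72  59  63  64  61  53  58  65  65  65  65  52  54  64  64  62  59 109
144 300 199 198 201 204 200 198 197 199 202 203 202 202 205 202 197 197 202 204 203 201 202 203 202 201 199 196 195 196 
[... 4363 characters left out ...]
 184 184 183 184 183 182 184 184 184 186 189 193 195
228 300 183 186 185 188 191 192 190 191 198 155  70 113 145 152 155 154 156 157 157 156 156 155 154 154 154 153 142 113  94 151 189 188 193 194 191 189 186 183 182 183 183 183 182 182 184 185 185 187 191 195 195 194
232 300 186 186 190 192 190 190 193 184 133  81 121 145 153 154 154 156 157 157 155 156 155 155 154 156 150 137 112  92 151 190 190 193 192 190 187 185 182 183 184 184 184 182 183 184 185 188 190 193 194 195 191 188
236 300 188 191 192 189 190 195 172 105  94 134 147 154 154 155 155 156 157 156 154 154 153 153 154 145 124 134 171 188 188 191 193 190 188 187 182 181 183 183 183 183 183 184 185 187 188 191 194 195 194 190 187 188
```

Run:
```python
from h import *
c=load('pics/w5.png'); P0,T=station(*ST); cen=np.array([-.9,-85.1,0])
loc=lambda uv,h:(T.T@(onplane(c,*uv,P0+T[:,2]*h,T[:,2])-P0)*1e3)-cen
g=cv2.imread('pics/w5.png',0).astype(float); M=[]
for r in range(186,238):
    x0=332-(r-184)*16.3/52
    w=g[r]; xs=np.arange(int(x0)-14,int(x0)+15); inside=(w[xs]>130)&(w[xs]<170)
    k=int(x0); a=k; b=k
    while w[a-1]>127 and w[a-1]<175: a-=1
    while w[b+1]>127 and w[b+1]<175: b+=1
    M.append(loc(((a+b)/2,r),.065))
M=np.array(M); s,i=np.polyfit(M[:,0],M[:,1],1); print('bar turn',np.pi+np.arctan(s),'offset mm at axis',i,'y at r45',s*45+i, 'rms',np.std(M[:,1]-s*M[:,0]-i))
# changes in bench scene between first and present top picture
im,c=snap('top','pics/top5.png'); a=cv2.imread('pics/top0.png',0); b=cv2.imread('pics/top5.png',0)
d=(cv2.absdiff(a,b)>40).astype(np.uint8); n,l,st,ce=cv2.connectedComponentsWithStats(d)
print([list(x) for x in st[1:] if x[4]>15]); print(bot.get_obs()['t'])
```

```text
bar turn 3.1753351831754815 offset mm at axis -0.2873767476734822 y at r45 1.231613613807455 rms 0.50701799767316
[[np.int32(336), np.int32(155), np.int32(7), np.int32(27), np.int32(83)], [np.int32(344), np.int32(155), np.int32(24), np.int32(20), np.int32(197)], [np.int32(362), np.int32(157), np.int32(14), np.int32(27), np.int32(107)], [np.int32(236), np.int32(156), np.int32(259), np.int32(244), np.int32(19332)], [np.int32(240), np.int32(166), np.int32(13), np.int32(5), np.int32(25)], [np.int32(230), np.int32(166), np.int32(33), np.int32(24), np.int32(248)], [np.int32(396), np.int32(187), np.int32(17), np.int32(10), np.int32(52)], [np.int32(244), np.int32(190), np.int32(20), np.int32(1), np.int32(20)], [np.int32(484), np.int32(275), np.int32(156), np.int32(125), np.int32(11360)], [np.int32(310), np.int32(301), np.int32(19), np.int32(7), np.int32(45)], [np.int32(636), np.int32(301), np.int32(4), np.int32(9), np.int32(17)], [np.int32(316), np.int32(302), np.int32(27), np.int32(10), np.int32(96)], [np.int32(338), np.int32(340), np.int32(14), np.int32(8), np.int32(53)], [np.int32(371), np.int32(341), np.int32(22), np.int32(11), np.int32(174)], [np.int32(354), np.int32(342), np.int32(13), np.int32(8), np.int32(59)], [np.int32(398), np.int32(344), np.int32(77), np.int32(13), np.int32(631)], [np.int32(473), np.int32(350), np.int32(10), np.int32(5), np.int32(18)], [np.int32(375), np.int32(374), np.int32(60), np.int32(26), np.int32(1241)], [np.int32(472), np.int32(389), np.int32(34), np.int32(11), np.int32(286)]]
22.85
```

```bash
python3 -m jog '[[0,-0.02,0,0,0,0,110],[0,-0.03,0,0,0,0,110],[0,-0.02,0,0,0,0,110],[0,0,0,0,0,0,110],[0,0,0,0,0,0,110],[0,0,0,0,0,0,110]]'
python3 - <<'E'
from h import *
snap('top','pics/top6.png'); snap('side','pics/s6.png'); o=np.zeros((600,640,3),np.uint8)
o[:300]=cv2.resize(cv2.imread('pics/top6.png')[120:270,200:520],None,fx=2,fy=2); o[300:]=cv2.resize(cv2.imread('pics/s6.png')[110:260,200:520],None,fx=2,fy=2); cv2.imwrite('pics/f.png',o)
E
```

```text
t: 23.35
tcp_pos: [0.5472, -0.234, 0.2546]
eef_rot: [-0.48, 0.328, -0.532, 0.616]
contact_force: [-0.1, 0.6, -0.6]
grip_width: 0.571
```

View pics/f.png

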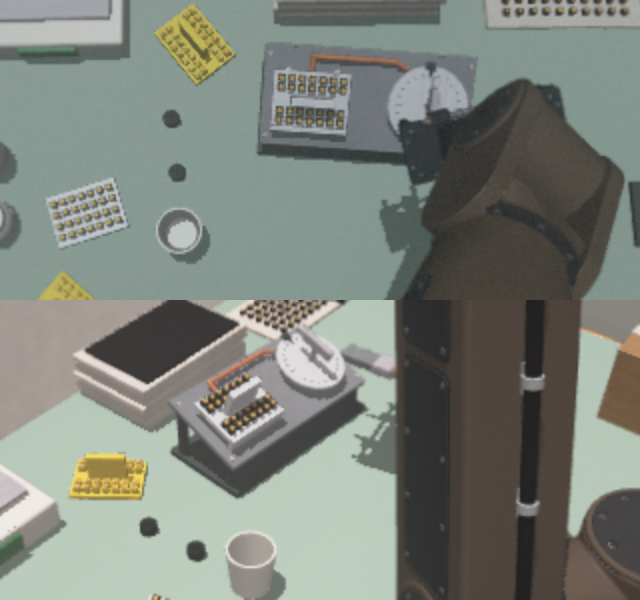

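The final view shows the carrier home in the nest at about (312,100). The pointer is towards the tab at (431,70), the gripper is clear, and the visible bystanders have not moved. Handing in.

```bash
python3 -c "
from h import *
print(bot.finish_job())"
```

```text
the job is handed in; nothing more can be done
None
```

I seated the core carrier on the nest first, then opened the valve to the set-point tab, and handed the job in at about 23.5 s of the 67 s allowed.

- **Carrier:** I lowered it by its fin until it touched the rails; the touch-down force reached about 25 N. I then slid it to the lip with about 10 N and released it. In the wrist image its end is flush with the lip's end, so it is centred to about 1 mm, and it lies flat.
- **Valve:** I turned the handle about 170° anticlockwise in a single grasp, although the notes said it would need more than one.
- **Pointer check:** After release the bar read 3.175–3.187 rad in the image, against 3.165 rad from the tool angle. The tab is at about 3.165 rad, so the pointer is within about 1°, or under 1 mm at its tip.
- **Tab and surroundings:** The tab read the same before and after. A before/after comparison of the top view showed changes only at the carrier, the nest, the dial and the arm. The arm hid part of that view, including the brush, though the side view still shows part of the brush. The gripper was clear of everything at hand-in.

No check failed. The only disagreement was the roughly 0.01–0.02 rad between the bar's angle in the image and from the tool.

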